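Stay the drying cabinet's door ajar

TASK

Air the model-drying cabinet: take the flat aluminium stay that is pivoted on its door by the upright post at its free end, lift and draw it so that the door swings open, and lower the middle one of its three large holes over the fixed pointed peg on the cabinet's top. Let go with the stay lying flat and the door held ajar.

Things in the scene. Friction and masses are not known exactly. Their poses are not given: they have to be found in the camera images.
- stay_post (a point): Upright dark steel post, 18 mm in diameter, 41 mm tall, on the free end of the stay (flat aluminium bar 270 x 40 x 5 mm, 0.14 kg, lying on the cabinet's top): grasp here. The point is 27 mm above the bar's underside. x runs along the bar from its eye to the post, z up. Raised 50 mm, eye end left down, the bar clears the peg. The round post can turn in the fingers. A bar without post is a spare.
- stay_hole (a point): Centre, at the underside, of the middle of the stay's three large holes (26 mm in diameter, 38 mm apart). It lies 70 mm from the post and 163 mm from the eye at the bar's other end: an 18 mm hole lying loosely on an 8 mm headed pin on the door, with 55 mm of room to rise; the bar swings and tilts about it. Axes as for the post.
- peg (a point): Fixed steel peg, at its foot on the cabinet's top: 10 mm in diameter, 14 mm tall, upper half tapering to a point. x points from the door to the cabinet's back, z up. The cabinet is of brown wood, 240 mm deep, 280 wide, 130 high, and does not move. A paint jar 50 mm tall also stands on its top, at least 140 mm from the peg.
- door (a joint): Angle of the cabinet's side-hinged door, rad: 0 closed (the start), growing as it swings out towards the robot. It turns easily, pulled along by the stay, and stays where it is left. With the middle hole on the peg it stands at about 0.49, give or take 0.1; with the neighbouring holes at about 0.3 and 0.7.

How it is judged:
By the outcome, as a careful person would: the job done as asked, in the order asked, and still so for the second after the job is handed in, with the robot touching nothing.
It also fails if it takes over 38 s, if anything falls off the work surface, if the arm or the gripper's body presses on something with over 40 N, if the wrist force passes 120 N, or if a joint passes its speed limit or range.

ROBOT

A 6-joint arm with a two-finger parallel gripper is mounted at the origin on the work surface. World frame = base frame: x ahead of the robot, y to its left, z up, the work surface at z = 0. Lengths are in mm, angles in rad, forces in N, time in s.
With the tool pointing down it reaches from about 300 to 850 mm from the base axis. Payload 4.2 kg.
Tool frame: the origin (TCP) lies midway between the tips of the shut fingers; the grasp point (between the pads) lies 19 mm behind it; z points along the fingers, y is the line along which they close (so a half turn about z gives the same grasp; the last joint's range is limited). The gripper opens to 91 mm and grips with 3 to 60 N. Pads are 32 mm wide; open, the fingers measure 118 mm over their backs; the gripper's body (76 mm by 178 mm) begins 60 mm behind the grasp point.
Start: joints at [-1.334, 0.32, 1.565, -0, 1.257, -0.02], TCP at [146.045, -556.16, 213.976] pointing down, gripper open.
Joint ranges: [-3.11, 3.11], [-0.84, 2.01], [0.21, 2.61], [-1.34, 4.49], [0.05, 2.63], [-2.56, 2.56]. Speed limits (rad/s): [2.57, 2.57, 3.14, 3.14, 3.14, 3.14].

INTERFACE

Orientations are given as a unit quaternion [w, x, y, z].
In Python, from workcell import arm gives the robot as it stands.
- The arm moves only by the tool carry_out, never from a script. Its argument "deltas" is a list of rows, each a list of 7 numbers: the closure in counts, from 0 (fully open) to 255 (shut), then the shift along the tool's x, y, z each as a share of 0.5 m, from -1 to 1, then the turn, a rotation vector about the tool's x, y, z each as a share of 45 degrees, from -1 to 1. In form: [[fingers, dx, dy, dz, rx, ry, rz], ...]. A call has 1 to 20 rows; each row shifts and turns the commanded pose from where the row before left it, along the tool's axes as they then stand; what a row does not reach is not made up. A row lasts 1/12 s, in which the tool goes at most 41.7 mm and 7.16 degrees, less where a joint would pass 70% of its speed; a pose out of reach is approached as far as the arm can. A call with a number of a shift or a turn outside -1 to 1 is refused whole. A call with a gripper value outside its range is refused whole. The fingers move at their own pace and stop on an object; the grip force is fixed at half the most. Time passes only in rows, so rows that do not move let the fingers close. It gives the time, the measured TCP pose, the force, the opening and the grip force at its end, in the units of the state.
- arm.state(): the state, without advancing time (a new reading comes with each control period).
- arm.get_image(name): name is "side" or "top" or "wrist"; returns a dict with "pixels" (420x560x3 uint8, red, green, blue), "range_z" (420x560 float32, mm along the optical axis (not along the pixel's ray), 0 where there is no reading), "fx", "fy", "cx", "cy" (pixels), "dist_coeffs" ([k1, k2, p1, p2, k3] as OpenCV has them; the pictures are not rectified), "R" (3x3) and "t" (3): a world point X has camera coordinates R X + t. Camera axes: x right, y down, z forward; pixel columns grow to the right and rows downward; lengths in mm; the calibration is good to about 2 mm. A picture is of the moment at which its call begins.
- arm.hand_in(): hands the job in; it is judged then, once.
The state is a dict: "time": time; "qpos": joint angles; "qd": joint speeds; "joint_efforts": joint torques, N m; "eef_pos": TCP position; "tool_rot": TCP orientation; "contact_force": force on the tool from outside, world axes, zero at the start; "wrist_torque": the same for the moment, N m; "finger_gap": finger opening in mm; "grip_force": force on a finger pad.
Only numpy, scipy, OpenCV 4.12 (cv2) and the standard library are available. Lean on these libraries where they do the work, as an engineer would, in place of code of your own. Each camera call takes 0.05 s, during which the arm holds its last target. There are 200 camera calls.

## Working session

There is one attempt and no reset: what is moved stays moved. The work goes in short steps, Python scripts to look and compute and a tool call to move; the robot and the scene stay as the last step left them, time stands still between calls to the robot, and variables do not carry over. Pictures are saved under pics/ and viewed, at most 10 in all, crops included, and the job is handed in when it is done.

Besides the shell and the picture viewer there is one more tool, called after "Emit:" as name(argument=value, ...) on one line, values as JSON. carry_out: Moves the arm, as the interface text tells. Its arguments: {"type":"object","properties":{"deltas":{"type":"array","items":{"type":"array","items":{"type":"number"}}}},"required":["deltas"]}

```bash
mkdir -p pics
cat > h.py <<'E'
import numpy as np,cv2
from workcell import arm
def grab(n,save=None):
    d=arm.get_image(n)
    d['K']=np.array([[d['fx'],0,d['cx']],[0,d['fy'],d['cy']],[0,0,1.]]);d['D']=np.array(d['dist_coeffs'],float)
    d['R']=np.array(d['R']);d['t']=np.array(d['t']).ravel()
    if save: cv2.imwrite('pics/'+save,d['pixels'][:,:,::-1])
    np.save('/tmp/%s.npy'%n,d,allow_pickle=True)
    return d
def load(n): return np.load('/tmp/%s.npy'%n,allow_pickle=True).item()
def ray(d,uv):
    p=cv2.undistortPoints(np.array([[uv]],float),d['K'],d['D']).ravel()
    return -d['R'].T@d['t'], d['R'].T@np.array([p[0],p[1],1])
def onz(d,uv,z):
    c,r=ray(d,uv); return c+r*(z-c[2])/r[2]
def tri(a,ua,b,ub):
    c1,r1=ray(a,ua);c2,r2=ray(b,ub)
    s=np.linalg.lstsq(np.c_[r1,-r2],c2-c1,rcond=None)[0]
    p,q=c1+s[0]*r1,c2+s[1]*r2
    return (p+q)/2,np.linalg.norm(p-q)
def dep(d,uv):
    c,r=ray(d,uv); z=d['range_z'][int(round(uv[1])),int(round(uv[0]))]; return c+r*z
E
python3 - <<'E'
from h import *
for n in ['top','side']:
    d=grab(n,n+'0.png');print(n,-d['R'].T@d['t'],d['fx'])
print(arm.state())
E
```

```text
top [400.81501999 -24.51265283 773.83202331] 420.0673847738651
side [456.29184063 464.69989762 642.03915004] 474.0681957806451
{'time': 0.1, 'qpos': array([-1.33402208e+00,  3.20205060e-01,  1.56556788e+00, -2.57361254e-05,
        1.25739611e+00, -1.99692897e-02]), 'qd': array([ 0.00066262, -0.00232071, -0.00209743,  0.00103331,  0.00011874,
        0.00109177]), 'joint_efforts': array([ 3.73642706e-04, -4.13331914e+01, -2.32509702e+01,  7.28300144e-02,
        4.21616295e-02, -5.91426692e-05]), 'eef_pos': array([ 145.91289988, -555.7026028 ,  213.21330302]), 'tool_rot': array([-7.82249658e-04,  9.91770836e-01,  1.28023383e-01, -9.74419245e-05]), 'contact_force': array([ 0.21968276,  0.15482686, -0.25856155]), 'wrist_torque': array([ 0.02434978, -0.04354911, -0.0210672 ]), 'grip_force': 0.0, 'finger_gap': 91.68799893278403}
```

View pics/top0.png

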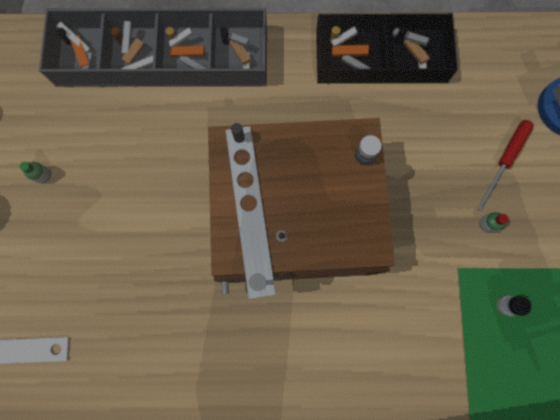

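View pics/side0.png

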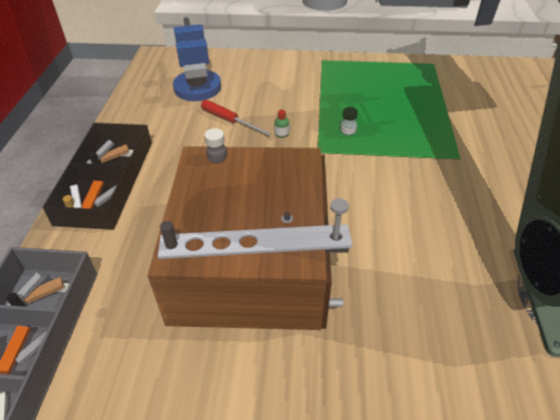

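Top view: the stay runs from its post (238,131) through holes at (242,157), (245,180) and (249,203) to the eye and pin (258,282). The peg is at (281,236), the jar at (369,150), and the door is on the near side. Side view: post (168,236), holes (194,243), (221,242) and (248,240), peg (287,217), pin head (339,207).

Run:
```python
from h import *
T,S=load('top'),load('side')
def tr(n,a,b): p,e=tri(T,a,S,b); print(n,p.round(1),'gap',round(e,1))
def holes(d,box):
    x0,y0,x1,y1=box; g=cv2.cvtColor(d['pixels'],cv2.COLOR_RGB2HSV)[y0:y1,x0:x1]
    m=((g[...,1]<70)&(g[...,2]>90)).astype(np.uint8)
    cs,h=cv2.findContours(m,cv2.RETR_CCOMP,cv2.CHAIN_APPROX_NONE)
    return [(np.add(cv2.fitEllipse(c)[0],(x0,y0)).round(1),cv2.contourArea(c)) for c,k in zip(cs,h[0]) if k[3]>=0 and cv2.contourArea(c)>30]
ht,hs=holes(T,(215,115,285,305)),holes(S,(150,215,360,260))
print(ht,hs)
def dark(d,box,v=75):
    x0,y0,x1,y1=box; m=(d['pixels'][y0:y1,x0:x1].max(2)<v).astype(np.uint8)
    n,l,s,c=cv2.connectedComponentsWithStats(m);i=1+s[1:,4].argmax();return s[i]+np.array([x0,y0,0,0,0]),(c[i]+(x0,y0)).round(1)
print('post T',dark(T,(225,115,255,145)),'S',dark(S,(155,215,185,255)))
tr('peg tip',(281,236),(287,214.5))
tr('pin head',(258,282),(339.5,206))
for n,uv in [('board',(320,200)),('bar',(253,230)),('bar2',(249,185 if 0 else 140)),('jar',(369,146)),('post',(238,128)),('peg',(281,236))]: print(n,dep(T,uv).round(1))
for uv in [(209,123),(382,120),(389,265),(212,273),(388,272),(213,279)]: print(onz(T,uv,130).round(1))
for n in 'TS':
    d=T if n=='T' else S; b=(215,110,300,305) if n=='T' else (150,190,360,260)
    cv2.imwrite(f'pics/c{n}.png',cv2.resize(d['pixels'][b[1]:b[3],b[0]:b[2],::-1],None,fx=3,fy=3,interpolation=cv2.INTER_CUBIC))
a=cv2.imread('pics/cT.png');a=cv2.rotate(a,cv2.ROTATE_90_COUNTERCLOCKWISE);b=cv2.imread('pics/cS.png')
w=max(a.shape[1],b.shape[1]);f=lambda i:cv2.copyMakeBorder(i,0,0,0,w-i.shape[1],0)
cv2.imwrite('pics/c.png',np.vstack([f(a),f(b)]))
```

```text
[(array([248.1, 202.6]), 204.5), (array([244.8, 179.5]), 197.5), (array([241.3, 156.6]), 191.0)] [(array([194.1, 244.3]), 167.0), (array([220.9, 242.9]), 168.0), (array([247.8, 241.4]), 167.5)]
post T (array([231, 124,  14,  18, 181]), array([237.5, 132.5])) S (array([162, 227,  15,  21, 188]), array([169.6, 237.7]))
peg tip [489.7 -18.7 138.2] gap 0.8
pin head [418.1  12.3 192.5] gap 0.6
board [547.5 -79.9 129.4]
bar [499.2  24.4 135. ]
bar2 [645.   32.6 135. ]
jar [ 617.2 -149.2  181.9]
post [648.3  45.8 176.5]
peg [488.4 -18.7 144.6]
[676.3  98.6 130. ]
[ 680.5 -182.9  130. ]
[ 445.7 -183.1  130. ]
[433.9  86.4 130. ]
[ 435.1 -181.1  130. ]
[424.9  84.6 130. ]
```

View pics/c.png

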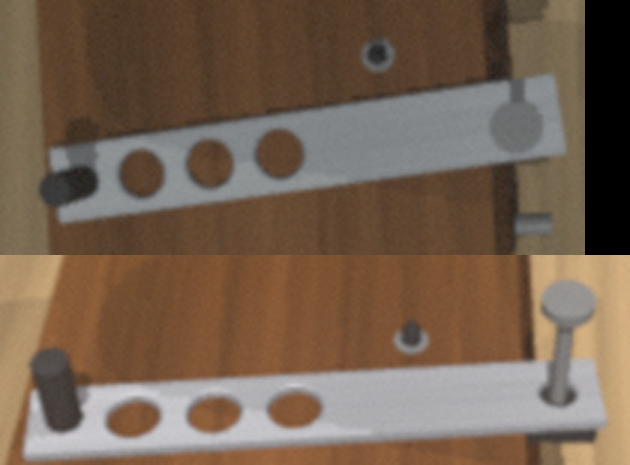

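The crop shows the hole rings, the post's round top, and the peg standing on a light washer: tip about (282,235.7) top / (287,214) side, washer centre about (287,218.7) side. The pin shaft enters the eye at about (336,236) in the side view.

Run:
```python
from h import *
T,S=load('top'),load('side')
def tr(n,a,b): p,e=tri(T,a,S,b); print(n,p.round(1),'gap',round(e,1)); return p
H=[tr('hole',a,b) for a,b in [((248.1,202.6),(247.8,241.4)),((244.8,179.5),(220.9,242.9)),((241.3,156.6),(194.1,244.3))]]
# post top: crop T (53,189)->; crop S (52,359-255)
pt=tr('post top',(215+(255-189)/3,110+55/3),(150+53/3,190+104/3))
tr('post foot',(215+(255-176)/3,110+87/3),(150+64/3,190+167/3))
tr('pegtip',(282,235.5),(287,214)); 
print('washer S@131',onz(S,(287,218.5),131),'T@131',onz(T,(281.7,235.9),131), 'T@143',onz(T,(281.7,235.9),143))
tr('pinhead',(215+(255-126)/3,110+516/3),(150+568/3,190+48/3))
u=(H[2]-H[0]);u[2]=0;u/=np.linalg.norm(u);print('dir',u)
for k,o in [('post',70),('eye',-163)]: print(k,(H[1]+o*u).round(1))
print(onz(S,(336,235),134))
print('post T foot line')
```

```text
hole [542.4  32.8 132.7] gap 0.8
hole [579.9  38.5 132.7] gap 0.6
hole [617.2  44.6 133.5] gap 1.0
post top [647.4  47.4 175. ] gap 1.7
post foot [649.8  45.7 128.4] gap 0.8
pegtip [490.2 -20.2 137.7] gap 0.1
washer S@131 [490.02445062 -17.44911678 131.        ] T@131 [490.49322688 -19.69361449 131.        ] T@143 [488.81916827 -19.78357338 143.        ]
pinhead [418.2  12.3 192.5] gap 0.4
dir [0.9877254  0.15620028 0.        ]
post [649.   49.5 132.7]
eye [418.9  13.1 132.7]
[417.88951672  12.34765077 134.        ]
post T foot line
```

Emit:
carry_out(deltas=[[0,0.046,-0.0326,0,0,0,0],[0,0.046,-0.0326,0,0,0,0],[0,0.046,-0.0326,0,0,0,0],[0,0.046,-0.0326,0,0,0,0],[0,0.046,-0.0326,0,0,0,0],[0,0.046,-0.0326,0,0,0,0],[0,0.046,-0.0326,0,0,0,0],[0,0.046,-0.0326,0,0,0,0],[0,0.046,-0.0326,0,0,0,0],[0,0.046,-0.0326,0,0,0,0],[0,0.046,-0.0326,0,0,0,0],[0,0.046,-0.0326,0,0,0,0],[0,0.046,-0.0326,0,0,0,0],[0,0.046,-0.0326,0,0,0,0],[0,0.046,-0.0326,0,0,0,0],[0,0.046,-0.0326,0,0,0,0],[0,0.046,-0.0326,0,0,0,0],[0,0.046,-0.0326,0,0,0,0],[0,0.046,-0.0326,0,0,0,0],[0,0.046,-0.0326,0,0,0,0]])

```text
time: 1.77
eef_pos: [508.6, -122.7, 213.6]
tool_rot: [-0.0, 0.992, 0.128, -0.0]
contact_force: [-0.7, -0.8, -0.2]
finger_gap: 91.5
grip_force: 0.0
```

Emit:
carry_out(deltas=[[0,0.046,-0.0326,0,0,0,0],[0,0.046,-0.0326,0,0,0,0],[0,0.046,-0.0326,0,0,0,0],[0,0.046,-0.0326,0,0,0,0],[0,0,0,0,0,0,0.129],[0,0,0,0,0,0,0],[0,0,0,0,0,0,0]])

```text
time: 2.35
eef_pos: [580.1, -37.5, 213.3]
tool_rot: [0.0, 0.997, 0.079, -0.001]
contact_force: [-0.7, -1.0, -0.0]
finger_gap: 90.8
grip_force: 0.0
```

Run:
```python
from h import *
d=grab('wrist','w1.png');s=arm.state();print(s['time'],s['eef_pos'],s['tool_rot'],s['qpos'])
def proj(p): return cv2.projectPoints(np.array([p],float),cv2.Rodrigues(d['R'])[0],d['t'],d['K'],d['D'])[0].ravel().round(1)
for n,p in dict(ptop=(649,48.5,171),h=(579.9,38.5,135),peg=(489.5,-19.5,130),tip=(489.5,-19.5,144),pin=(418.2,12.3,192)).items(): print(n,proj(p))
```

```text
2.4 [580.00547187 -37.90373401 213.5786419 ] [ 9.49673220e-05  9.96905330e-01  7.86092562e-02 -5.82074580e-04] [-8.48266371e-02  3.30304899e-01  1.54962031e+00 -3.95526242e-04
  1.26278517e+00  1.32870890e+00]
ptop [173.7 119.3]
h [195.4 208.1]
peg [250.2 308.3]
tip [248.4 316.9]
pin [190.1 424.7]
```

View pics/w1.png

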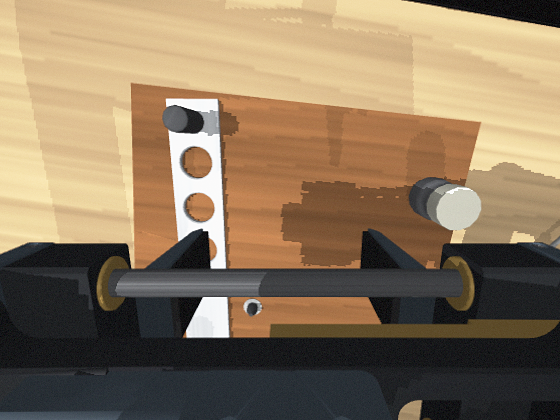

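The wrist view puts the post top at (173,120), the middle hole at (199,207) and the peg at (252,307), all within about 3 px of prediction. I'll move over the post and give the tool a half turn, so the wrist camera looks along the bar towards the peg.

Emit:
carry_out(deltas=[[0,0.0272,-0.0248,0,0,0,0],[0,0.0272,-0.0248,0,0,0,0],[0,0.0272,-0.0248,0,0,0,0],[0,0.0272,-0.0248,0,0,0,0],[0,0.0272,-0.0248,0,0,0,0],[0,0.0272,-0.0248,0,0,0,0],[0,0,0,0,0,0,-0.1538],[0,0,0,0,0,0,-0.1538],[0,0,0,0,0,0,-0.1538],[0,0,0,0,0,0,-0.1538],[0,0,0,0,0,0,-0.1538],[0,0,0,0,0,0,-0.1538],[0,0,0,0,0,0,-0.1538],[0,0,0,0,0,0,-0.1538],[0,0,0,0,0,0,-0.1538],[0,0,0,0,0,0,-0.1538],[0,0,0,0,0,0,-0.1538],[0,0,0,0,0,0,-0.1538],[0,0,0,0,0,0,-0.1538]])

```text
time: 3.98
eef_pos: [649.2, 47.3, 214.1]
tool_rot: [-0.0, 0.648, 0.762, -0.0]
contact_force: [-0.4, -0.2, 1.1]
finger_gap: 90.8
grip_force: 0.0
```

Emit:
carry_out(deltas=[[0,0,0,0,0,0,-0.1538],[0,0,0,0,0,0,-0.1538],[0,0,0,0,0,0,-0.1538],[0,0,0,0,0,0,-0.1538],[0,0,0,0,0,0,-0.1538],[0,0,0,0,0,0,-0.1538],[0,0,0,0,0,0,-0.1538],[0,0,0,0,0,0,-0.1538],[0,0,0,0,0,0,-0.1538],[0,0,0,0,0,0,-0.1538],[0,0,0,0,0,0,-0.1538],[0,0,0,0,0,0,-0.1538],[0,0,0,0,0,0,-0.1538],[0,0,0,0,0,0,0],[0,0,0,0,0,0,0]])

```text
time: 5.23
eef_pos: [649.3, 47.7, 214.0]
tool_rot: [-0.0, -0.076, 0.997, -0.0]
contact_force: [0.4, 0.7, 0.0]
finger_gap: 91.4
grip_force: 0.0
```

Run:
```python
from h import *
d=grab('wrist','w2.png');s=arm.state();print(s['time'],s['eef_pos'],s['tool_rot'],s['qpos'])
def proj(p): return cv2.projectPoints(np.array([p],float),cv2.Rodrigues(d['R'])[0],d['t'],d['K'],d['D'])[0].ravel().round(1)
for n,p in dict(ptop=(649,48.5,171),h=(579.9,38.5,135),peg=(489.5,-19.5,130),tip=(489.5,-19.5,144),pin=(418.2,12.3,192)).items(): print(n,proj(p))
```

```text
5.2833 [649.40482287  47.84658712 214.05316508] [-2.70805446e-05 -7.56390834e-02  9.97135259e-01 -5.51679369e-05] [ 5.59405675e-02  4.41153581e-01  1.37497477e+00 -1.14821738e-04
  1.32551627e+00 -1.66625066e+00]
ptop [287.4 233.6]
h [287.9 136.8]
peg [228.6  -1.5]
tip [224.9 -10.6]
pin [ 286.7 -220.5]
```

View pics/w2.png

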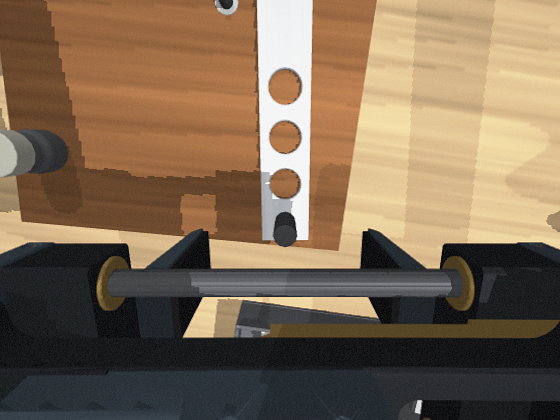

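The half-turned view shows the post top (285,236) centred between the fingers, the holes at (284,86), (286,137) and (285,184), and the peg at (227,1). I'll descend and grip.

Emit:
carry_out(deltas=[[0,0,0,0.0185,0,0,0],[0,0,0,0.0185,0,0,0],[0,0,0,0.0185,0,0,0],[0,0,0,0.0185,0,0,0],[0,0,0,0.0185,0,0,0],[0,0,0,0.0185,0,0,0],[0,0,0,0.0185,0,0,0],[0,0,0,0.0185,0,0,0],[255,0,0,0,0,0,0],[255,0,0,0,0,0,0],[255,0,0,0,0,0,0],[255,0,0,0,0,0,0],[255,0,0,0,0,0,0],[255,0,0,0,0,0,0],[255,0,0,0,0,0,0],[255,0,0,0,0,0,0],[255,0,0,0,0,0,0],[255,0,0,0,0,0,0]])

```text
time: 6.78
eef_pos: [649.7, 48.6, 140.0]
tool_rot: [0.0, -0.077, 0.997, -0.0]
contact_force: [0.2, -0.1, 0.0]
finger_gap: 27.8
grip_force: 0.0
```

Emit:
carry_out(deltas=[[255,0,0,0,0,0,0],[255,0,0,0,0,0,0],[255,0,0,0,0,0,0],[255,0,0,0,0,0,0]])

```text
time: 7.12
eef_pos: [649.7, 48.5, 139.9]
tool_rot: [-0.0, -0.077, 0.997, -0.0]
contact_force: [0.6, -0.2, 0.3]
finger_gap: 17.2
grip_force: 30.0
```

Emit:
carry_out(deltas=[[255,0.0004,0,-0.0085,0,-0.0233,0],[255,0.0004,0,-0.0085,0,-0.0233,0],[255,0.0004,0,-0.0085,0,-0.0233,0],[255,0.0004,0,-0.0085,0,-0.0233,0],[255,0.0004,0,-0.0085,0,-0.0233,0],[255,0.0004,0,-0.0085,0,-0.0233,0],[255,0.0004,0,-0.0085,0,-0.0233,0],[255,0.0004,0,-0.0085,0,-0.0233,0],[255,0.0004,0,-0.0085,0,-0.0233,0],[255,0.0004,0,-0.0085,0,-0.0233,0],[255,0.0004,0,-0.0085,0,-0.0233,0],[255,0.0004,0,-0.0085,0,-0.0233,0],[255,0,0,0,0,0,0],[255,0,0,0,0,0,0]])

```text
time: 8.28
eef_pos: [642.0, 47.3, 190.7]
tool_rot: [0.11, -0.077, 0.991, 0.008]
contact_force: [-0.2, -0.0, -0.3]
finger_gap: 17.5
grip_force: 30.0
```

Emit:
carry_out(deltas=[[255,0.0134,0.001,-0.003,0,0,0],[255,0.0134,0.001,-0.003,0,0,0],[255,0.0134,0.001,-0.003,0,0,0],[255,0.0134,0.001,-0.003,0,0,0],[255,0.0134,0.001,-0.003,0,0,0],[255,0.0134,0.001,-0.003,0,0,0],[255,0.0134,0.001,-0.003,0,0,0],[255,0.0134,0.001,-0.003,0,0,0],[255,0.0134,0.001,-0.003,0,0,0],[255,0.0134,0.001,-0.003,0,0,0],[255,0.0134,0.001,-0.003,0,0,0],[255,0.0134,0.001,-0.003,0,0,0],[255,0,0,0,0,0,0],[255,0,0,0,0,0,0]])

```text
time: 9.45
eef_pos: [559.6, 40.7, 190.5]
tool_rot: [0.109, -0.077, 0.991, 0.009]
contact_force: [1.4, -0.9, -0.4]
finger_gap: 17.3
grip_force: 30.0
```

Run:
```python
from h import *
w=grab('wrist');t=grab('top');s=arm.state();print(s['time'],s['eef_pos'],s['tool_rot'],s['contact_force'])
cv2.imwrite('pics/a3.png',np.hstack([w['pixels'][:300,100:460],t['pixels'][100:400,160:460]])[:,:,::-1])
```

```text
9.55 [560.17951367  40.73839834 190.47019976] [ 0.1094399  -0.07659427  0.99100128  0.00852524] [ 0.16276065 -0.78272633 -0.49688964]
```

View pics/a3.png

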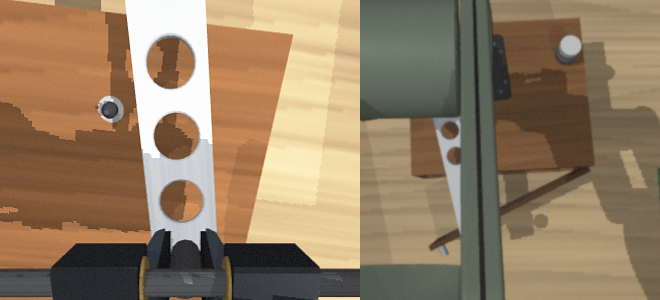

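The side-by-side shows the door clearly ajar in the top view. In the wrist view the middle hole is at (277,136) and the peg at (210,109), so the bar still lies beside the peg. Next I'll swing it across.

Emit:
carry_out(deltas=[[255,0.0025,-0.012,-0.0006,0.0043,0,0.0191],[255,0.0025,-0.012,-0.0006,0.0043,0,0.0191],[255,0.0025,-0.012,-0.0006,0.0043,0,0.0191],[255,0.0025,-0.012,-0.0006,0.0043,0,0.0191],[255,0.0025,-0.012,-0.0006,0.0043,0,0.0191],[255,0.0025,-0.012,-0.0006,0.0043,0,0.0191],[255,0.0025,-0.012,-0.0006,0.0043,0,0.0191],[255,0.0025,-0.012,-0.0006,0.0043,0,0.0191],[255,0.0025,-0.012,-0.0006,0.0043,0,0.0191],[255,0.0025,-0.012,-0.0006,0.0043,0,0.0191],[255,0,0,0,0,0,0],[255,0,0,0,0,0,0]])

```text
time: 10.55
eef_pos: [552.0, -20.5, 190.5]
tool_rot: [0.109, -0.0, 0.994, -0.0]
contact_force: [-0.7, 1.1, -0.5]
finger_gap: 17.3
grip_force: 30.0
```

Run:
```python
from h import *
w=grab('wrist');t=grab('side');s=arm.state();print(s['time'],s['eef_pos'],s['tool_rot'],s['contact_force'])
cv2.imwrite('pics/a4.png',np.hstack([w['pixels'][:300,100:460],t['pixels'][100:400,120:460]])[:,:,::-1])
```

```text
10.65 [552.22161119 -20.15941867 190.57672282] [ 1.09561724e-01 -4.61699451e-04  9.93979876e-01 -1.49262970e-04] [-0.54971067  0.95387988 -0.04811135]
```

View pics/a4.png

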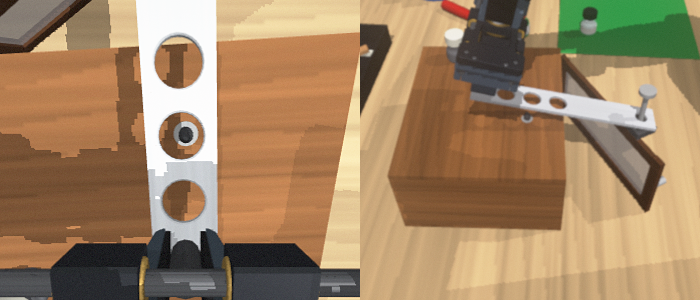

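The wrist view shows the peg (286,135) inside the middle hole (centre about (281,135)). The side view shows the tilted stay with its eye still on the pin. I'll compute the landing offset.

Run:
```python
from h import *
w=load('wrist')
c=w['pixels'][:,100:460]
x0,y0=240,20
g=cv2.cvtColor(w['pixels'],cv2.COLOR_RGB2HSV)[y0:240,x0:330]
m=((g[...,1]<60)&(g[...,2]>130)).astype(np.uint8)
cs,h=cv2.findContours(m,cv2.RETR_CCOMP,cv2.CHAIN_APPROX_NONE)
hs=[np.add(cv2.fitEllipse(c)[0],(x0,y0)) for c,k in zip(cs,h[0]) if k[3]>=0 and cv2.contourArea(c)>300]
print(hs)
hs=[u for u in hs]
for u in hs: print('hole',u.round(1),onz(w,u,169.5).round(1),'depth near rim')
print('washer@131',onz(w,(285.5,134),131).round(1),'tip@144',onz(w,(286,135.5),144).round(1))
print([dep(w,(u,v)).round(1) for u,v in [(254,110),(310,110),(285,95),(285,20)]])
```

```text
[array([283.03308105, 200.43545532]), array([280.81105423, 135.38749695]), array([278.24819183,  61.67473602])]
hole [283.  200.4] [524.7 -22.6 169.5] depth near rim
hole [280.8 135.4] [484.4 -23.8 169.5] depth near rim
hole [278.2  61.7] [447.4 -24.9 169.5] depth near rim
washer@131 [491.8 -21.1 131. ] tip@144 [490.  -20.8 144. ]
[array([470.8, -38.3, 169.4]), array([471. ,  -7.7, 167.6]), array([463.4, -21.4, 167.3]), array([428.6, -21.4, 160.5])]
```

Emit:
carry_out(deltas=[[255,-0.002,0.007,0,0,0,0],[255,0,0,0,0,0,0],[255,-0.0004,0,0.0085,0,0.0233,0],[255,-0.0004,0,0.0085,0,0.0233,0],[255,-0.0004,0,0.0085,0,0.0233,0],[255,-0.0004,0,0.0085,0,0.0233,0],[255,-0.0004,0,0.0085,0,0.0233,0],[255,-0.0004,0,0.0085,0,0.0233,0],[255,0,0,0,0,0,0]])

```text
time: 11.4
eef_pos: [559.3, -16.7, 164.6]
tool_rot: [0.054, -0.0, 0.999, -0.0]
contact_force: [-0.1, 0.2, -0.7]
finger_gap: 17.3
grip_force: 30.0
```

Run:
```python
from h import *
w=grab('wrist');s=arm.state();print(s['time'],s['eef_pos'],s['contact_force'])
x0,y0=230,20
g=cv2.cvtColor(w['pixels'],cv2.COLOR_RGB2HSV)[y0:240,x0:340]
m=((g[...,1]<60)&(g[...,2]>130)).astype(np.uint8)
cs,h=cv2.findContours(m,cv2.RETR_CCOMP,cv2.CHAIN_APPROX_NONE)
for c,k in zip(cs,h[0]):
  if k[3]>=0 and cv2.contourArea(c)>300:
    u=np.add(cv2.fitEllipse(c)[0],(x0,y0)); print(u.round(1),onz(w,u,153).round(1))
cv2.imwrite('pics/a5.png',cv2.resize(w['pixels'][20:240,200:360,::-1],None,fx=2.5,fy=2.5))
```

```text
11.45 [559.19740613 -16.74115206 165.08278521] [-0.39559912  0.31528901 -0.78565958]
[282.6 200.9] [528.3 -19.1 153. ]
[279.6 135.7] [489.9 -20.7 153. ]
[276.   62.3] [453.1 -22.3 153. ]
```

View pics/a5.png

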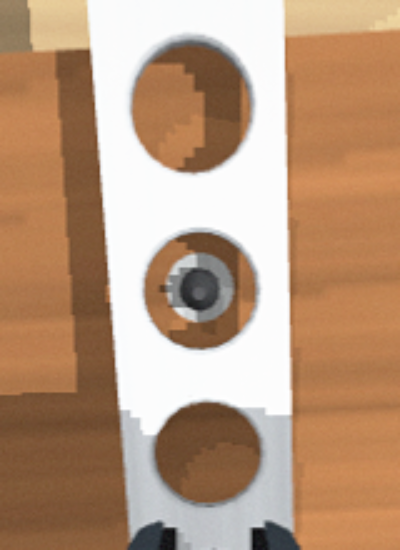

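The peg, at (199,288) in the crop, sits in the centre of the middle hole. I'll lower the rest of the way.

Emit:
carry_out(deltas=[[255,-0.0004,0,0.0085,0,0.0233,0],[255,-0.0004,0,0.0085,0,0.0233,0],[255,-0.0004,0,0.0085,0,0.0233,0],[255,-0.0004,0,0.0085,0,0.0233,0],[255,-0.0004,0,0.0085,0,0.0233,0],[255,-0.0004,0,0.0085,0,0.0233,0],[255,0,0,0,0,0,0],[255,0,0,0,0,0,0]])

```text
time: 12.12
eef_pos: [562.0, -16.8, 140.2]
tool_rot: [-0.0, -0.0, 1.0, -0.0]
contact_force: [-0.1, 0.1, -2.1]
finger_gap: 17.3
grip_force: 30.0
```

Emit:
carry_out(deltas=[[0,0,0,0,0,0,0],[0,0,0,0,0,0,0],[0,0,0,0,0,0,0],[0,0,0,0,0,0,0],[0,0,0,0,0,0,0],[0,0,0,0,0,0,0],[0,0,0,0,0,0,0],[0,0,0,0,0,0,0],[0,0,0,0,0,0,0],[0,0,0,0,0,0,0]])

```text
time: 12.95
eef_pos: [561.7, -16.7, 140.6]
tool_rot: [0.0, -0.0, 1.0, -0.0]
contact_force: [-1.1, 0.2, 0.5]
finger_gap: 81.0
grip_force: 0.0
```

Emit:
carry_out(deltas=[[0,0,0,-0.01,0,0,0],[0,0,0,-0.02,0,0,0],[0,0,0,-0.03,0,0,0],[0,0,0,-0.03,0,0,0],[0,0,0,-0.03,0,0,0],[0,0,0,-0.03,0,0,0],[0,0,0,-0.03,0,0,0],[0,0,0,0,0,0,0],[0,0,0,0,0,0,0]])

```text
time: 13.7
eef_pos: [562.1, -16.7, 231.8]
tool_rot: [0.001, -0.0, 1.0, -0.0]
contact_force: [-0.4, 0.2, 0.4]
finger_gap: 91.0
grip_force: 0.0
```

Run:
```python
from h import *
w=grab('wrist');t=grab('side');s=arm.state();print(s['time'],s['eef_pos'],s['contact_force'])
cv2.imwrite('pics/a6.png',np.hstack([w['pixels'][:300,100:460],t['pixels'][100:400,120:460]])[:,:,::-1])
```

```text
13.8 [561.14651921 -16.64148667 229.93412534] [ 0.12666374  0.69968103 -0.16172732]
```

View pics/a6.png

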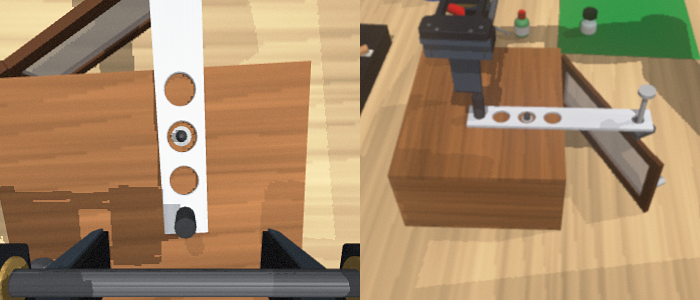

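The final picture shows the stay lying flat with the peg, at (181,136), inside the middle hole. The door is ajar, the eye is still on its pin and the gripper is clear.

```bash
python3 -c "
from workcell import arm
print(arm.hand_in())"
```

```text
the job is handed in; nothing more can be done
None
```

The job is handed in: the stay lies flat with its middle hole over the peg, the door stands ajar, and the gripper was open and clear at about 13.8 s.

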